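Set a chisel's honing projection with the six-position stop turret

TASK

The chisel in the blue projection gauge has to be clamped at the four-dot setting, ready for honing. While the chisel is still drawn back, click the stop turret round until the stop marked with four dots points straight at the chisel, then slide the chisel forward gently until its edge rests against that stop, and swing the red-ball clamp lever clockwise all the way round to lock it. Leave the loose things around the gauge where they lie.

Things in the scene. Friction and masses are not known exactly. Their poses are not given: they have to be found in the camera images.
- gauge: Blue projection gauge, fixed; base plate 262 x 104 mm, top z = 16 mm. Origin on the bench; x runs along the chisel from handle to turret, z up. In mm: turret axis x = 130; chisel axis y = 0, z = 44; plate x = -60..202; aluminium guide bridge x = -44..4, 60 wide, top z = 66, clamp lever on it; detent housing behind the turret x = 165..208, top z = 36. The edge meets the four-dot stop at x = 70.
- turret: Stop turret: six spring detents 60 degrees apart, turns endlessly both ways about z; let go within 25 degrees of a detent it snaps true; a click takes about 0.16 N m. Origin on its axis at bench level. Black hexagonal head, 68 mm across flats, z = 30..58 mm, a stop screw in each flat at z = 44 mm. Its x axis points against the gauge's x when the four-dot stop is at work (faces the chisel).
- stop_1 (a point): Face of the one-dot stop (red, 48 mm from the axis; other faces brass). White dots on the head's top count the stops, 1 to 6, rising clockwise seen from above, each face 4 mm further out than the last (6 dots: 68 mm), 13 mm in diameter. So each click counter-clockwise brings the next higher number to the chisel; after 6 comes 1. At the start stop 6, 1 or 2 is nearest to the chisel.
- stop_4 (a point): Centre of the outer face of the four-dot stop, 60 mm from the turret axis on the far side from the one-dot stop, 44 mm above the bench; axes turn with the turret.
- turret_grip (a point): Middle of the turret's grey hexagonal hand grip, on the turret axis, 78 mm above the bench. The grip is 38 mm across flats (44 mm over corners), z = 63 to 90 mm; its flats face 0, 60, 120 ... degrees in the turret's frame, which this point shares. Nothing stands beside it above the head's top (58 mm).
- chisel: Bench chisel in the gauge's guide; it slides along the gauge's x only, 75 mm of travel, friction about 2.5 N, and stays where it is left. Origin in the middle of its edge. Blade 25 x 5 mm, runs 130 mm to -x; then a light wooden handle, 157 to 257 mm behind the edge. At the start the edge is 25 to 50 mm short of where the four-dot stop will be.
- chisel_edge (a point): Middle of the chisel's edge, 44 mm above the bench.
- chisel_handle (a point): Point on the axis of the chisel's handle, 200 mm behind the edge, 44 mm above the bench; the handle is round there, 31 mm in diameter, its underside 28 mm above the bench with nothing below; x axis as the gauge's.
- clamp_lever (a joint): Angle of the clamp lever about its upright pivot: 0 = open, 1.57 = at its end stop, clamped; grows clockwise seen from above. At 0 the lever points 135 degrees counter-clockwise from the gauge's x axis (back towards the handle), at 1.57 it points at 45 degrees (towards the turret). Resists with 0.15 N m, 0.25 near the end, and stays where it is left. Starts at 0 to 0.2.
- lever_pivot (a point): Point on the clamp lever's pivot axis at the height of the ball, 89 mm above the bench, at x = -20 mm, y = 0 of the gauge; fixed to the gauge.
- lever_ball (a point): Centre of the red ball, 20 mm in diameter, at the end of the clamp lever, 62 mm from the pivot axis, 89 mm above the bench; a black rod 9 mm thick joins it to the pivot.
- inspection_loupe: Folding pocket loupe, 36 x 30 x 16 mm, loose, lying near the gauge; origin at the centre of its underside.
- bench_brush: Small wooden bench brush, 31 x 181 x 12 mm, loose; origin at its underside.
- powder_tin: Round tin of lapping powder, 70 mm wide, 27 mm high, loose; origin at the centre of its underside.
- black_shears: Shears with black handles, 191 x 80 x 8 mm, loose, lying flat; origin at the centre of the underside.

How it is judged:
By the outcome, as a careful person would: the job done as asked, in the order asked, and still so for the second after the job is handed in, with the robot touching nothing.
It also fails if it takes over 72 s, if anything falls off the work surface, if the arm or the gripper's body presses on something with over 40 N, if the wrist force passes 120 N, or if a joint passes its speed limit or range.

ROBOT

A 6-joint arm with a two-finger parallel gripper is mounted at the origin on a cart in front of the work surface, level with it; the furniture and walls round the work are solid. World frame = base frame: x ahead of the robot, y to its left, z up, the work surface at z = 0. Lengths are in mm, angles in rad, forces in N, time in s.
With the tool pointing down it reaches from about 250 to 800 mm from the base axis. Payload 8.5 kg.
Tool frame: the origin (TCP) lies on the mounting face of the last link; the fingertips stand 173 mm ahead of it and the grasp point (between the pads) lies robot.grip_depth ahead of it (robot.grip_depth is the distance from the TCP to the grasp point, in mm); z points along the fingers, y is the line along which they close (so a half turn about z gives the same grasp; the last joint's range is limited). The gripper opens to 85 mm and grips with 20 to 120 N. Pads are 22 mm wide; open, the fingers measure 114 mm over their backs; the gripper's body (76 mm by 85 mm) begins 54 mm behind the grasp point. The pads swing forward as they close: fully open they stand 13 mm farther back than shut.
Start: joints at [1.306, 0.238, -0.013, 1.319, 0, 1.571], TCP at [137.392, 506.676, 404.676] pointing down, gripper open.
Joint ranges: [-2.66, 2.66], [-1.03, 1.9], [-1.14, 1.46], [-1.82, 2.27], [-1.45, 1.34], [-3.14, 3.14]. Speed limits (rad/s): [2.22, 2.22, 2.79, 3.14, 3.14, 3.14].

INTERFACE

Orientations are given as a rotation vector (axis times angle).
In Python, from rig import robot gives the robot as it stands. The module is installed in compiled form; this text tells all that it offers.
- The arm moves only by the tool servo_tool, never from a script. Its argument "deltas" is a list that holds one entry, the list of rows, each a list of 5 numbers: the closure, from -1 (fully open) to 1 (shut), then the shift along the tool's x, y, z in units of 25 mm (1.0 is 25 mm), then the turn about the tool's z in units of 6 degrees (1.0 is 6 degrees). In form: [[[grip, dx, dy, dz, turn], ...]]. A call has 1 to 12 rows; each row shifts and turns the commanded pose from where the row before left it, along the tool's axes as they then stand; what a row does not reach is not made up. A row lasts 1/10 s, in which the tool goes at most 50 mm and 8.59 degrees, less where a joint would pass 70% of its speed; a pose out of reach is approached as far as the arm can. A call is refused whole if a number of a shift passes 1 or a number of a turn 1, either way. A call with a gripper value outside its range is refused whole. The fingers move at their own pace and stop on an object; the grip force is fixed at half the most. Time passes only in rows, so rows that do not move let the fingers close. It gives the time, the measured TCP pose, the force, the opening and the grip force at its end, in the units of the state.
- robot.state(): the state, without advancing time (a new reading comes with each control period).
- robot.snapshot(name): name is "scene" or "top" or "wrist"; returns a dict with "img" (420x560x3 uint8, red, green, blue), "depth" (420x560 float32, mm along the optical axis (not along the pixel's ray), 0 where there is no reading), "fx", "fy", "cx", "cy" (pixels), "extrinsics" (4x4, takes a point from world to camera coordinates). Camera axes: x right, y up, looking along -z (the intrinsics and any distortion apply to the point x, -y, -z); pixel columns grow to the right and rows downward; lengths in mm; the calibration is good to about 2 mm. A picture is of the moment at which its call begins.
- robot.sign_off(): hands the job in; it is judged then, once.
The state is a dict: "t": time; "joints": joint angles; "joint_velocities": joint speeds; "effort": joint torques, N m; "tcp_pos": TCP position; "orientation": TCP orientation; "contact_force": force on the tool from outside, world axes, zero at the start; "wrist_torque": the same for the moment, N m; "opening": opening from 0.0 (shut) to 1.0 (fully open); "gripper_force": force on a finger pad.
Only numpy, scipy, OpenCV 4.12 (cv2) and the standard library are available. Lean on these libraries where they do the work, as an engineer would, in place of code of your own. Each camera call takes 0.05 s, during which the arm holds its last target. There are 200 camera calls.

## Working session

There is one attempt and no reset: what is moved stays moved. The work goes in short steps, Python scripts to look and compute and a tool call to move; the robot and the scene stay as the last step left them, time stands still between calls to the robot, and variables do not carry over. Pictures are saved under pics/ and viewed, at most 10 in all, crops included, and the job is handed in when it is done.

Besides the shell and the picture viewer there is one more tool, called after "Request:" by a JSON object that holds its "name" and its "arguments". servo_tool: Moves the arm, as the interface text tells. Its arguments: {"type":"object","properties":{"deltas":{"type":"array"}},"required":["deltas"]}

```bash
mkdir -p pics; cat > h.py <<'E'
import numpy as np, cv2
from rig import robot
def snap(n,save=None):
    s=robot.snapshot(n)
    if save: cv2.imwrite('pics/'+save,cv2.cvtColor(s['img'],cv2.COLOR_RGB2BGR))
    return s
def ray(s,u,v,z):
    E=s['extrinsics'];R=E[:3,:3];t=E[:3,3]
    o=-R.T@t; d=R.T@np.array([(u-s['cx'])/s['fx'],-(v-s['cy'])/s['fy'],-1.0])
    return o+d*(z-o[2])/d[2]
def proj(s,p):
    c=s['extrinsics']@np.append(p,1); return s['fx']*c[0]/-c[2]+s['cx'], s['fy']*c[1]/c[2]+s['cy']
E
python3 - <<'E'
from h import *
s=robot.state();print({k:(np.round(v,3)) for k,v in s.items()},robot.grip_depth)
for n in('top','scene'):
    a=snap(n,n+'0.png');print(n,a['fx'],a['cx'],a['cy'],(-a['extrinsics'][:3,:3].T@a['extrinsics'][:3,3]).round(1))
    np.save(n+'0.npy',a,allow_pickle=True)
E
```

```text
{'t': np.float64(0.0), 'joints': array([ 1.306,  0.239, -0.014,  1.319, -0.   ,  1.571]), 'joint_velocities': array([ 0.001, -0.   ,  0.   , -0.001, -0.   , -0.001]), 'effort': array([-2.0000e-03, -5.3879e+01,  3.4644e+01,  1.8000e-02, -0.0000e+00,
        0.0000e+00]), 'tcp_pos': array([137.353, 506.525, 404.063]), 'orientation': array([-4.150e-01, -3.114e+00,  2.000e-03]), 'contact_force': array([-0.111, -0.645, -0.312]), 'wrist_torque': array([-0.029,  0.031, -0.03 ]), 'gripper_force': np.float64(0.0), 'opening': np.float64(1.0)} 154.70000000000002
top 467.6802055436152 277.15996310823573 212.29823560257037 [ 311.7  -31.  1512. ]
scene 414.48645634545863 279.6058244478285 206.97124049660172 [ -15.9 -598.4  988.7]
```

View pics/top0.png

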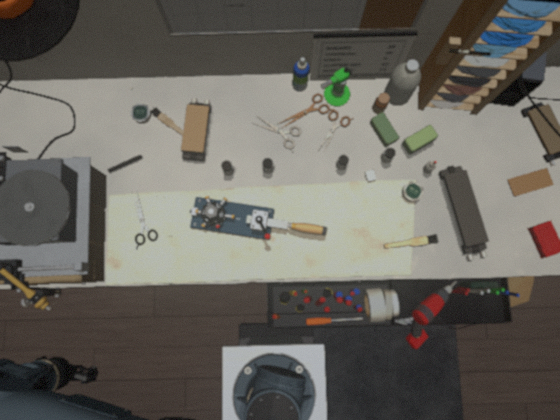

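View pics/scene0.png

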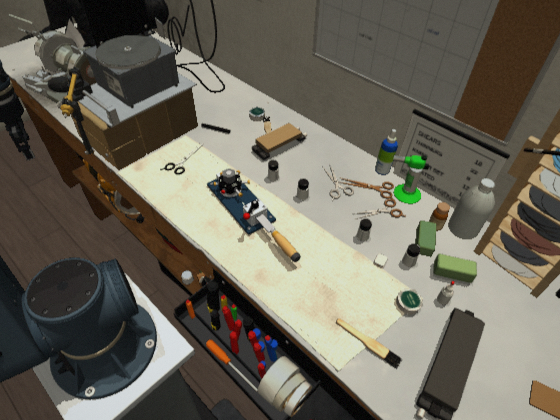

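The gauge is near top pixel (230,217), turret left at (210,211), handle right at (310,228); red ball about (267,237). Robot base is at the bottom of the image.

```bash
python3 - <<'E'
from h import *
a=np.load('top0.npy',allow_pickle=True).item();b=np.load('scene0.npy',allow_pickle=True).item()
def big(s,x0,y0,w,h,k): return cv2.cvtColor(cv2.resize(s['img'][y0:y0+h,x0:x0+w],None,fx=k,fy=k,interpolation=cv2.INTER_CUBIC),cv2.COLOR_RGB2BGR)
i1=big(a,180,185,160,65,5);i2=big(b,195,155,114,75,7)
i2=i2[:270*2,:800]
cv2.imwrite('pics/c.png',np.vstack([i1,cv2.resize(i2,(400,263)).repeat(1,0) if 0 else cv2.copyMakeBorder(cv2.resize(i2,None,fx=.5,fy=.5),0,0,0,800-i2.shape[1]//2,cv2.BORDER_CONSTANT)]))
h=cv2.cvtColor(a['img'],cv2.COLOR_RGB2HSV)
m=cv2.inRange(h,(95,80,20),(125,255,160));m[:180]=0;m[250:]=0;m[:,:180]=0;m[:,340:]=0
m=cv2.morphologyEx(m,cv2.MORPH_OPEN,np.ones((2,2)))
p=np.argwhere(m>0)[:,::-1]
w=np.array([ray(a,u,v,16)[:2] for u,v in p],np.float32)
r=cv2.minAreaRect(w);print('plate',len(p),r,cv2.boxPoints(r).round(0).tolist())
for n,s in(('top',a),('scene',b)):
    H=cv2.cvtColor(s['img'],cv2.COLOR_RGB2HSV);k=cv2.inRange(H,(0,150,80),(6,255,255))|cv2.inRange(H,(173,150,80),(180,255,255))
    N,_,st,c=cv2.connectedComponentsWithStats(k)
    for j in range(1,N):
        q=ray(s,*c[j],89)
        if 100<q[0]<700 and -100<q[1]<600 and st[j,4]>2: print(n,c[j].round(1),st[j,4],q.round(0),ray(s,*c[j],44).round(0))
E
```

```text
Traceback (most recent call last):
cv2.error: OpenCV(4.12.0) /io/opencv/modules/imgproc/src/convhull.cpp:143: error: (-215:Assertion failed) total >= 0 && (depth == CV_32F || depth == CV_32S) in function 'convexHull'
```

View pics/c.png

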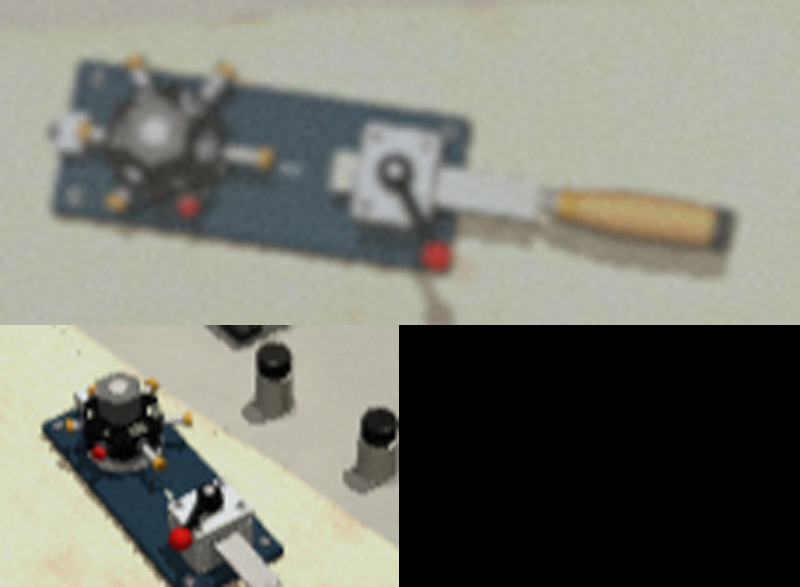

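Crop: red one-dot stop at (188,207), i.e. about 60° clockwise of the chisel direction. Clockwise from it come 2 (117,200), 3 (80,130), 4 (135,62), 5 (228,70), 6 (263,157). So stop 6 faces the chisel, and two clicks clockwise bring 4.

```bash
python3 - <<'E'
from h import *
a=np.load('top0.npy',allow_pickle=True).item();b=np.load('scene0.npy',allow_pickle=True).item()
h=cv2.cvtColor(a['img'],cv2.COLOR_RGB2HSV)
print(h[225,230],h[219,250],h[214,245],h[200,200],h[237,267],a['img'][225,230])
c0=h[219:224,235:245].reshape(-1,3).astype(int).mean(0);print(c0)
m=cv2.inRange(h,np.array([c0[0]-12,60,15]),np.array([c0[0]+12,255,130]))
N,l,st,_=cv2.connectedComponentsWithStats(m);k=l[222,240];m=(l==k)
p=np.argwhere(m)[:,::-1]
w=np.array([ray(a,u,v,16)[:2] for u,v in p],np.float32)
r=cv2.minAreaRect(w);print('plate',len(p),r,cv2.boxPoints(r).round(0).tolist())
for n,s in(('top',a),('scene',b)):
    H=cv2.cvtColor(s['img'],cv2.COLOR_RGB2HSV);k=cv2.inRange(H,(0,130,60),(8,255,255))|cv2.inRange(H,(170,130,60),(180,255,255))
    N,_,st,c=cv2.connectedComponentsWithStats(k)
    for j in range(1,N):
        q=ray(s,*c[j],89)
        if 250<q[0]<600 and -100<q[1]<600 and st[j,4]>2: print(n,c[j].round(1),st[j,4],q.round(0),ray(s,*c[j],44).round(0))
# top-view points, crop/5+offset
P=lambda x,y:(180+(x+.5)/5-.5,185+(y+.5)/5-.5)
for nm,xy,z in(('s6',(266,157),44),('s5',(228,69),44),('s4',(134,61),44),('s3',(82,130),44),('s2',(117,203),44),('s1',(188,207),44),('grip',(155,132),90),('pivot',(395,171),95),('ball',(436,257),89),('hEnd',(735,228),44),('hStart',(540,200),44)): print(nm,ray(a,*P(*xy),z).round(1))
E
```

```text
[101  59  95] [ 48   7 173] [101  56  96] [ 99  16 109] [  2 178 162] [73 87 95]
[100.36  51.68  98.82]
plate 2 ((539.5247802734375, 96.2746353149414), (3.239100933074951, 0.0), -91.46846771240234) [[540.0, 98.0], [540.0, 98.0], [539.0, 95.0], [539.0, 95.0]]
top [217.3 226.3] 3 [517. 161.  89.] [523. 168.  44.]
top [267. 236.] 21 [483.   9.  89.] [488.  11.  44.]
top [295.1 293.3] 9 [308. -71.  89.] [308. -73.  44.]
scene [222.5 191. ] 14 [496. 131.  89.] [522. 168.  44.]
scene [246.1 215.6] 38 [480.   8.  89.] [505.  39.  44.]
s6 [555.2 118.2  44. ]
s5 [613.  142.1  44. ]
s4 [619.8 202.4  44. ]
s3 [575.7 235.6  44. ]
s2 [528.  213.1  44. ]
s1 [524.3 168.   44. ]
grip [565.  182.1  90. ]
pivot [536.   33.9  95. ]
ball [483.  10.  89.]
hEnd [ 502.1 -178.1   44. ]
hStart [523.1 -55.4  44. ]
```

Request:
{"name": "servo_tool", "arguments": {"deltas": [[[-1,0,0,0,-0.44],[-1,0,0,0,-0.43],[-1,-0.96,-0.49,0,0],[-1,-0.96,-0.49,0,0],[-1,-0.96,-0.49,0,0],[-1,-0.96,-0.49,0,0],[-1,-0.96,-0.49,0,0],[-1,-0.96,-0.49,0,0],[-1,-0.96,-0.49,0,0],[-1,-0.96,-0.49,0,0],[-1,-0.96,-0.49,0,0],[-1,-0.96,-0.49,0,0]]]}}

```text
t: 1.3
tcp_pos: [353.3, 343.7, 404.4]
orientation: [-0.273, -3.129, 0.001]
contact_force: [-0.3, -0.0, -0.1]
opening: 1.002
gripper_force: 0.0
```

Request:
{"name": "servo_tool", "arguments": {"deltas": [[[-1,-0.96,-0.49,0,0],[-1,-0.96,-0.49,0,0],[-1,-0.96,-0.49,0,0],[-1,-0.96,-0.49,0,0],[-1,-0.96,-0.49,0,0],[-1,-0.96,-0.49,0,0],[-1,-0.96,-0.49,0,0],[-1,-0.96,-0.49,0,0],[-1,0,0,0,0],[-1,0,0,0,0]]]}}

```text
t: 2.3
tcp_pos: [524.9, 214.5, 404.1]
orientation: [-0.274, -3.128, 0.001]
contact_force: [-0.5, 1.2, -0.5]
opening: 1.001
gripper_force: 0.0
```

```bash
cat >> h.py <<'E'
def go(x,y,z,yaw):
    """units of tool shifts/turn to bring the TCP to x,y,z with tool y at yaw deg"""
    from scipy.spatial.transform import Rotation as Ro
    s=robot.state();R=Ro.from_rotvec(s['orientation']).as_matrix()
    cur=np.degrees(np.arctan2(R[1,1],R[0,1]));d=(yaw-cur+90)%180-90
    print('t',s['t'].round(2),'tcp',s['tcp_pos'].round(1),'yaw',cur.round(2),'q',s['joints'].round(2),'F',s['contact_force'].round(1),'T',s['wrist_torque'].round(2),'op',round(float(s['opening']),3),'g',s['gripper_force'])
    D=np.array([x,y,z])-s['tcp_pos']
    c=np.radians(cur); n=np.radians(cur+d)
    f=lambda c:(np.array([[np.cos(c+np.pi/2),np.sin(c+np.pi/2),0],[np.cos(c),np.sin(c),0],[0,0,-1]])@D/25).round(2)
    print('shift now',f(c),'turn',round(-d/6,2),'shift after turn',f(n))
E
python3 - <<'E'
from h import *
go(566.4,182.4,300,79.8)
a=snap('wrist','w1.png');np.save('w1.npy',a,allow_pickle=True)
t=np.load('top0.npy',allow_pickle=True).item()
h=cv2.cvtColor(t['img'],cv2.COLOR_RGB2HSV)
m=cv2.inRange(h,(92,35,50),(112,255,125))
N,l,st,_=cv2.connectedComponentsWithStats(m);m=(l==l[222,240])
p=np.argwhere(m)[:,::-1];w=np.array([ray(t,u,v,16)[:2] for u,v in p],np.float32)
print('plate',len(p),cv2.minAreaRect(w))
E
```

```text
Traceback (most recent call last):
  File "h.py", line 18, in go
    print('t',s['t'].round(2),'tcp',s['tcp_pos'].round(1),'yaw',cur.round(2),'q',s['joints'].round(2),'F',s['contact_force'].round(1),'T',s['wrist_torque'].round(2),'op',round(float(s['opening']),3),'g',s['gripper_force'])
              ^^^^^^^^^^^^
AttributeError: 'float' object has no attribute 'round'
```

```bash
sed -i "s/s\['t'\].round(2)/round(s['t'],2)/" h.py
python3 - <<'E'
from h import *
go(566.4,182.4,300,79.8)
a=snap('wrist','w1.png');np.save('w1.npy',a,allow_pickle=True)
t=np.load('top0.npy',allow_pickle=True).item()
h=cv2.cvtColor(t['img'],cv2.COLOR_RGB2HSV)
m=cv2.inRange(h,(92,35,50),(112,255,125))
N,l,st,_=cv2.connectedComponentsWithStats(m);m=(l==l[222,240])
p=np.argwhere(m)[:,::-1];w=np.array([ray(t,u,v,16)[:2] for u,v in p],np.float32)
print('plate',len(p),cv2.minAreaRect(w))
E
```

```text
t 2.3 tcp [524.9 214.5 404.1] yaw 79.97 q [0.39 0.31 0.09 1.35 0.   0.56] F [-0.5  1.2 -0.5] T [0.04 0.01 0.01] op 1.001 g 0.0
shift now [-1.86 -0.97  4.16] turn 0.03 shift after turn [-1.86 -0.97  4.16]
plate 764 ((547.1764526367188, 85.23591613769531), (143.16722106933594, 97.59584045410156), 79.53191375732422)
```

View pics/w1.png

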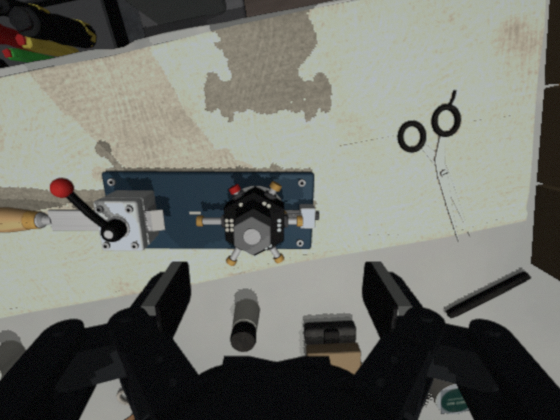

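The wrist view shows the plate's near corners at (103,171) and (314,171), grip top (255,237), stops at (235,189) red, (277,186), (280,259), (232,261), (199,222), and the ball at (62,188).

```bash
python3 - <<'E'
from h import *
a=np.load('w1.npy',allow_pickle=True).item()
h=cv2.cvtColor(a['img'],cv2.COLOR_RGB2HSV)
m=cv2.inRange(h,(95,70,20),(120,255,130))
N,l,st,_=cv2.connectedComponentsWithStats(m);k=l[200,175];m=(l==k)
p=np.argwhere(m)[:,::-1];w=np.array([ray(a,u,v,16)[:2] for u,v in p],np.float32)
r=cv2.minAreaRect(w);print(st[k],r)
# near-side edge line (first mask row per column)
e=np.array([ray(a,u,p[p[:,0]==u][:,1].min()-.5,16)[:2] for u in range(115,303)],np.float32)
v=cv2.fitLine(e,cv2.DIST_HUBER,0,.01,.01).ravel();print('edge ang',np.degrees(np.arctan2(v[1],v[0])),v[2:])
for n,(x,y),z in(('s1',(235,189),44),('s2',(277,186),44),('s4',(280,259),44),('s5',(232,261),44),('s6',(199,222),44),('grip',(255,237),90),('ball',(62,188),89),('pivot',(113,230),95)):print(n,ray(a,x,y,z).round(1))
# bridge front edge/blade end visible
print('edge', ray(a,162,220,44).round(1))
E
```

```text
[ 103  172  210   76 7451] ((553.2162475585938, 124.21015167236328), (256.63909912109375, 100.07771301269531), 79.99854278564453)
edge ang 79.57479 [506.66718 148.37517]
s1 [524.1 166.6  44. ]
s2 [528.9 214.3  44. ]
s4 [620.6 202.   44. ]
s5 [613.  143.3  44. ]
s6 [556.  116.1  44. ]
grip [567.  184.5  90. ]
ball [483.2   7.9  89. ]
pivot [532.5  46.   95. ]
edge [546.   73.9  44. ]
```

Request:
{"name": "servo_tool", "arguments": {"deltas": [[[-1,-0.94,-0.48,0,0.03],[-1,-0.93,-0.48,0,0],[-1,0,0,0.9,0],[-1,0,0,0.9,0],[-1,0,0,0.9,0],[-1,0,0,0.9,0],[-1,0,0,0.9,0],[-1,0,0,0.8,0],[-1,0,0,0.8,0],[-1,0,0,0.6,0],[-1,0,0,0,0]]]}}

```text
t: 3.45
tcp_pos: [565.1, 183.7, 235.4]
orientation: [-0.275, -3.126, 0.002]
contact_force: [0.2, -1.0, -0.4]
opening: 0.999
gripper_force: 0.0
```

Request:
{"name": "servo_tool", "arguments": {"deltas": [[[0.8,0,0,0,0],[0.8,0,0,0,0],[0.8,0,0,0,0],[0.8,0,0,0,0],[0.8,0,0,0,0],[0.8,0,0,0,0],[0.8,0,0,0,0],[0.8,0,0,0,0]]]}}

```text
t: 4.25
tcp_pos: [566.5, 181.8, 238.6]
orientation: [0.279, 3.128, -0.004]
contact_force: [-2.2, -8.9, 11.5]
opening: 0.43
gripper_force: 61.9
```

```bash
python3 - <<'E'
from h import *
go(566.5,183,236,79.8)
E
```

```text
t 4.25 tcp [566.5 181.8 238.6] yaw 79.79 q [ 0.31  0.45 -0.13  0.98 -0.    0.49] F [-2.2 -8.9 11.5] T [-1.84  0.54 -0.  ] op 0.43 g 61.924237296916544
shift now [0.01 0.05 0.11] turn -0.0 shift after turn [0.01 0.05 0.11]
```

Request:
{"name": "servo_tool", "arguments": {"deltas": [[[0.8,0,-0.06,-0.12,0],[0.8,0,0,0,0.5],[0.8,0,0,0,1],[0.8,0,0,0,1],[0.8,0,0,0,1],[0.8,0,0,0,1],[0.8,0,0,0,1],[0.8,0,0,0,1],[0.8,0,0,0,1],[0.8,0,0,0,1],[0.8,0,0,0,1]]]}}

```text
t: 5.35
tcp_pos: [566.0, 180.5, 238.8]
orientation: [1.744, 2.613, -0.006]
contact_force: [1.4, -6.7, -14.1]
opening: 0.431
gripper_force: 69.6
```

Request:
{"name": "servo_tool", "arguments": {"deltas": [[[0.8,0,0,0,1],[0.8,0,0,0,1],[0.8,0,0,0,1],[0.8,0,0,0,1],[0.8,0,0,0,1],[0.8,0,0,0,1],[0.8,0,0,0,1],[0.8,0,0,0,1],[0.8,0,0,0,1],[0.8,0,0,0,1],[0.8,0,0,0,0.5],[0.8,0,0,0,0]]]}}

```text
t: 6.55
tcp_pos: [564.8, 180.6, 238.8]
orientation: [2.85, 1.321, -0.009]
contact_force: [-3.7, -4.2, -8.8]
opening: 0.431
gripper_force: 70.2
```

```bash
python3 - <<'E'
from h import *
go(566.5,183,236,-40.2)
E
```

```text
t 6.55 tcp [564.8 180.6 238.8] yaw -40.27 q [ 0.31  0.45 -0.13  0.99 -0.    2.58] F [-3.7 -4.2 -8.8] T [-0.7   0.68 -0.06] op 0.431 g 70.24274485185742
shift now [ 0.12 -0.01  0.11] turn -0.01 shift after turn [ 0.12 -0.01  0.11]
```

Request:
{"name": "servo_tool", "arguments": {"deltas": [[[-1,0,0,0,0],[-1,0,0,0,0],[-1,0,0,0,0],[-1,0,0,0,0],[-1,0,0,-0.8,0],[-1,0,0,-1,0],[-1,0,0,-1,-1],[-1,0,0,-1,-1],[-1,0,0,-1,-1],[-1,0,0,-1,-1],[-1,0,0,-0.7,-1],[-1,0,0,0,0]]]}}

```text
t: 7.75
tcp_pos: [566.8, 181.8, 405.7]
orientation: [2.405, 2.018, 0.007]
contact_force: [0.3, 0.1, -0.4]
opening: 1.003
gripper_force: 0.0
```

```bash
python3 - <<'E'
from h import *
go(514,-124,300,-10.2)
a=snap('wrist','w2.png');np.save('w2.npy',a,allow_pickle=True)
E
```

```text
t 7.75 tcp [566.8 181.8 405.7] yaw -10.0 q [ 0.31  0.36  0.16  1.37 -0.    2.06] F [ 0.3  0.1 -0.4] T [-0.02 -0.06 -0.01] op 1.003 g 0.0
shift now [-12.41   0.04   4.23] turn 0.03 shift after turn [-12.41   0.09   4.23]
```

View pics/w2.png

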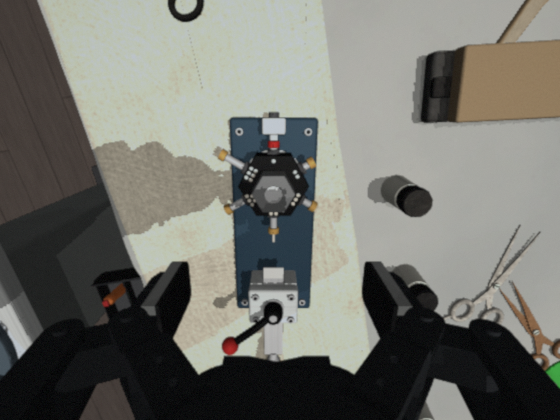

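Red stop (274,145) is now on the far side and the four-dot stop (273,233) points at the chisel edge (273,268).

```bash
python3 - <<'E'
from h import *
a=np.load('w2.npy',allow_pickle=True).item()
th=np.radians(79.8);ex=np.array([np.cos(th),np.sin(th)]);ey=np.array([-ex[1],ex[0]]);ax=np.array([566.5,182.3]);o=ax-130*ex
print('origin',o)
for n,u,z in(('s4',(273,236),44),('s1',(274,145),44),('edge',(273,268),44),('ball',(230,345),89),('pc1',(231,117),16),('pc2',(318,117),16),('blade',(273,350),46),('pivot',(272,312),95)):
    q=ray(a,*u,z);d=q[:2]-o;print(n,q.round(1),(d@ex).round(1),(d@ey).round(1))
g=o-182*ex;print('handle grip',g)
go(g[0],g[1],300,-10.2)
E
```

```text
origin [543.47898376  54.35457096]
s4 [554.  117.4  44. ] 63.9 0.8
s1 [574.1 223.5  44. ] 171.8 -0.2
edge [546.3  74.7  44. ] 20.6 0.8
ball [483.    7.9  89. ] -56.4 51.3
pc1 [530.3 260.4  16. ] 200.4 49.5
pc2 [629.1 243.   16. ] 200.8 -50.8
blade [524.3 -48.5  46. ] -104.6 0.7
pivot [540.9  49.1  95. ] -5.6 1.6
handle grip [ 511.24956102 -124.76902969]
t 7.8 tcp [566.6 181.7 403.9] yaw -10.21 q [ 0.31  0.36  0.16  1.37 -0.    2.06] F [ 0.1 -0.1 -0.5] T [ 0.04  0.01 -0.02] op 0.997 g 0.0
shift now [-1.246e+01 -1.000e-02  4.160e+00] turn -0.0 shift after turn [-1.246e+01 -1.000e-02  4.160e+00]
```

Request:
{"name": "servo_tool", "arguments": {"deltas": [[[-1,-1,0,0,0],[-1,-1,0,0,0],[-1,-1,0,0,0],[-1,-1,0,0,0],[-1,-1,0,0,0],[-1,-1,0,0,0],[-1,-1,0,0,0],[-1,-1,0,0,0],[-1,-1,0,0,0],[-1,-1,0,0,0],[-1,-1,0,0,0],[-1,-1,0,0,0]]]}}

```text
t: 9.0
tcp_pos: [513.1, -114.7, 401.5]
orientation: [-2.411, -2.013, 0.002]
contact_force: [0.1, 0.1, 0.5]
opening: 0.998
gripper_force: 0.0
```

Request:
{"name": "servo_tool", "arguments": {"deltas": [[[-1,-0.46,-0.03,0,0],[-1,0,0,1,0],[-1,0,0,1,0],[-1,0,0,1,0],[-1,0,0,1,0],[-1,0,0,1,0],[-1,0,0,0.2,0],[-1,0,0,0,0],[-1,0,0,0,0]]]}}

```text
t: 9.9
tcp_pos: [511.2, -124.9, 273.6]
orientation: [2.409, 2.016, 0.001]
contact_force: [-0.9, -0.3, 0.2]
opening: 0.998
gripper_force: 0.0
```

```bash
python3 - <<'E'
from h import *
go(511.1,-124.7,200,-10.2)
a=snap('wrist','w3.png')
E
```

```text
t 9.9 tcp [ 511.2 -124.9  273.6] yaw -10.15 q [-0.24  0.32 -0.25  1.   -0.    1.51] F [-0.9 -0.3  0.2] T [ 0.   -0.   -0.03] op 0.998 g 0.0
shift now [ 0.01 -0.01  2.94] turn 0.01 shift after turn [ 0.01 -0.01  2.94]
```

View pics/w3.png

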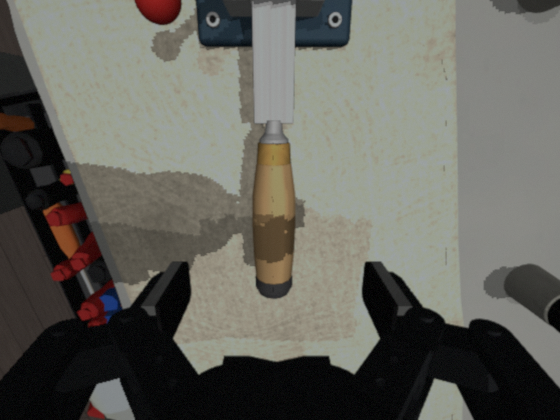

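Handle (273,230) lies centred between the fingers; going down and gripping.

Request:
{"name": "servo_tool", "arguments": {"deltas": [[[-1,0,0,1,0],[-1,0,0,1,0],[-1,0,0,0.8,0],[-1,0,0,0,0],[0.9,0,0,0,0],[0.9,0,0,0,0],[0.9,0,0,0,0],[0.9,0,0,0,0],[0.9,0,0,0,0],[0.9,0,0,0,0],[0.9,0,0,0,0],[0.9,0,0,0,0]]]}}

```text
t: 11.15
tcp_pos: [509.9, -124.8, 203.9]
orientation: [-2.409, -2.016, 0.001]
contact_force: [-7.2, 0.2, 13.2]
opening: 0.335
gripper_force: 58.3
```

```bash
python3 - <<'E'
from h import *
go(511.1,-124.7,200,-10.2)
E
```

```text
t 11.15 tcp [ 509.9 -124.8  203.9] yaw -10.14 q [-0.24  0.39 -0.35  0.83 -0.    1.51] F [-7.2  0.2 13.2] T [ 0.28  1.62 -0.05] op 0.335 g 58.34342122077942
shift now [0.01 0.05 0.15] turn 0.01 shift after turn [0.01 0.05 0.15]
```

Request:
{"name": "servo_tool", "arguments": {"deltas": [[[0.9,0,-0.05,-0.12,0],[0.9,0.2,0,0,0],[0.9,0.2,0,0,0],[0.9,0.2,0,0,0],[0.9,0.2,0,0,0],[0.9,0.2,0,0,0],[0.9,0.2,0,0,0],[0.9,0.2,0,0,0],[0.9,0.16,0,0,0],[0.9,0.04,0,0,0],[0.9,0,0,0,0]]]}}

```text
t: 12.25
tcp_pos: [516.8, -85.4, 204.5]
orientation: [-2.409, -2.016, 0.002]
contact_force: [5.4, -2.6, -21.0]
opening: 0.338
gripper_force: 66.2
```

Request:
{"name": "servo_tool", "arguments": {"deltas": [[[0.9,0.03,0,0,0],[0.9,0.03,0,0,0],[0.9,0.03,0,0,0],[0.9,0.03,0,0,0],[0.9,0.03,0,0,0],[0.9,0.03,0,0,0],[0.9,0,0,0,0]]]}}

```text
t: 12.95
tcp_pos: [517.5, -81.2, 204.5]
orientation: [-2.409, -2.016, 0.002]
contact_force: [4.7, -3.4, -20.4]
opening: 0.339
gripper_force: 66.2
```

Request:
{"name": "servo_tool", "arguments": {"deltas": [[[0.9,0.02,0,0.06,0],[0.9,0.02,0,0,0],[0.9,0.02,0,0,0],[0.9,0.02,0,0,0],[0.9,0.02,0,0,0],[0.9,0.02,0,0,0],[0.9,0,0,0,0]]]}}

```text
t: 13.65
tcp_pos: [518.0, -77.9, 204.3]
orientation: [2.409, 2.017, 0.0]
contact_force: [1.0, -2.6, -5.5]
opening: 0.335
gripper_force: 67.7
```

Request:
{"name": "servo_tool", "arguments": {"deltas": [[[0.9,0.02,0,0,0],[0.9,0.02,0,0,0],[0.9,0.02,0,0,0],[0.9,0,0,0,0]]]}}

```text
t: 14.05
tcp_pos: [518.2, -76.8, 204.2]
orientation: [2.409, 2.016, -0.002]
contact_force: [-0.1, -5.5, -4.7]
opening: 0.332
gripper_force: 67.8
```

Request:
{"name": "servo_tool", "arguments": {"deltas": [[[0.9,0.02,0,0,0],[0.9,0.02,0,0,0],[0.9,0,0,0,0]]]}}

```text
t: 14.35
tcp_pos: [518.2, -76.4, 204.2]
orientation: [2.408, 2.014, -0.004]
contact_force: [-0.7, -11.1, -5.8]
opening: 0.332
gripper_force: 67.8
```

```bash
python3 - <<'E'
from h import *
go(518.2,-76.8,204,-10.2)
E
```

```text
t 14.35 tcp [518.2 -76.4 204.2] yaw -10.18 q [-0.15  0.38 -0.36  0.83 -0.    1.6 ] F [ -0.7 -11.1  -5.8] T [-2.08  0.07 -0.05] op 0.332 g 67.78990544378757
shift now [-0.02  0.    0.01] turn 0.0 shift after turn [-0.02  0.    0.01]
```

Request:
{"name": "servo_tool", "arguments": {"deltas": [[[0.9,-0.02,0,0,0],[0.9,-0.01,0,0,0],[0.9,0,0,0,0],[-1,0,0,0,0],[-1,0,0,0,0],[-1,0,0,0,0],[-1,0,0,0,0],[-1,0,0,0,0],[-1,0,0,-0.5,0],[-1,0,0,-1,0],[-1,0,0,-1,0],[-1,0,0,-1,0]]]}}

```text
t: 15.55
tcp_pos: [518.2, -76.2, 292.6]
orientation: [-2.409, -2.017, 0.0]
contact_force: [0.3, 0.2, 0.3]
opening: 1.002
gripper_force: 0.0
```

Request:
{"name": "servo_tool", "arguments": {"deltas": [[[0.2,0,0,-0.7,-1],[0.2,0,0,0,-1],[0.2,0,0,0,-1],[0.2,0,0,0,-1],[0.2,0,0,0,-1],[0.2,0,0,0,-1],[0.2,0,0,0,-1],[0.2,0,0,0,-1],[0.2,0,0,0,-1],[0.2,0,0,0,-1],[0.2,0,0,0,-1]]]}}

```text
t: 16.65
tcp_pos: [518.2, -76.2, 309.2]
orientation: [-0.915, -3.005, -0.0]
contact_force: [0.6, -0.1, 0.3]
opening: 0.4
gripper_force: 0.0
```

Request:
{"name": "servo_tool", "arguments": {"deltas": [[[0.2,0,0,0,-1],[0.2,0,0,0,-1],[0.2,0,0,0,-1],[0.2,0,0,0,-1],[0.2,0,0,0,-1],[0.2,0,0,0,-1],[0.2,0,0,0,-1],[0.2,0,0,0,-1],[0.2,0,0,0,-1],[0.2,0,0,0,-0.9],[0.2,0,0,0,0]]]}}

```text
t: 17.75
tcp_pos: [518.2, -76.2, 309.2]
orientation: [0.689, -3.065, -0.0]
contact_force: [0.5, -0.3, 0.2]
opening: 0.405
gripper_force: 0.0
```

```bash
python3 - <<'E'
from h import *
go(483,8,247,115.2)
a=snap('wrist','w4.png');np.save('w4.npy',a,allow_pickle=True)
t=snap('top');np.save('top1.npy',t,allow_pickle=True)
th=np.radians(79.8);ex=np.array([np.cos(th),np.sin(th)]);ey=np.array([-ex[1],ex[0]]);o=np.array([543.5,54.4])
for n,s in(('wrist',a),('top',t)):
    H=cv2.cvtColor(s['img'],cv2.COLOR_RGB2HSV);k=cv2.inRange(H,(0,130,60),(8,255,255))|cv2.inRange(H,(170,130,60),(180,255,255))
    N,_,st,c=cv2.connectedComponentsWithStats(k)
    for j in range(1,N):
        q=ray(s,*c[j],89)
        if 430<q[0]<620 and -60<q[1]<300 and st[j,4]>2: print(n,c[j].round(1),st[j,4],q.round(1),(q[:2]-o)@ex,(q[:2]-o)@ey)
E
```

```text
t 17.75 tcp [518.2 -76.2 309.2] yaw 115.35 q [-0.15  0.29 -0.2   1.09  0.   -0.59] F [ 0.5 -0.3  0.2] T [-0.05 -0.01  0.03] op 0.405 g 0.0
shift now [-0.17  3.65  2.49] turn 0.02 shift after turn [-0.16  3.65  2.49]
wrist [409.7 235.8] 652 [482.9   8.3  89. ] -56.108766008645134 51.490202846042756
```

View pics/w4.png

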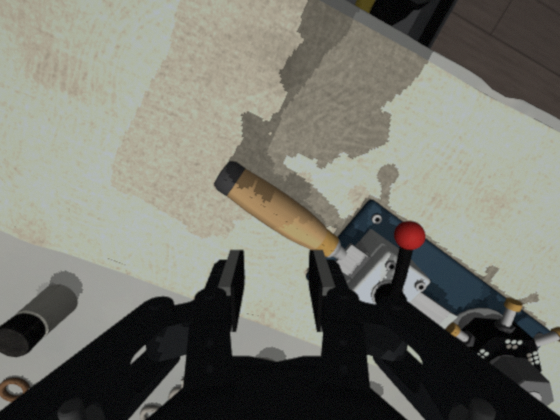

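Ball at (410,236), world (483,8), handle free. Moving over the ball with the fingers 34 mm apart.

Request:
{"name": "servo_tool", "arguments": {"deltas": [[[0.2,-0.05,0.93,0,0],[0.2,-0.04,0.93,0,0],[0.2,-0.04,0.93,0,0],[0.2,-0.04,0.87,0,0],[0.2,0,0,0,0],[0.2,0,0,0.7,0],[0.2,0,0,0.7,0],[0.2,0,0,0.6,0],[0.2,0,0,0.4,0],[0.2,0,0,0,0]]]}}

```text
t: 18.85
tcp_pos: [482.8, 8.0, 248.2]
orientation: [0.685, -3.064, -0.0]
contact_force: [0.1, -0.8, 0.6]
opening: 0.402
gripper_force: 0.0
```

```bash
python3 - <<'E'
from h import *
# arc rows: 6 deg clockwise per row about the pivot
th=np.radians(79.8);o=np.array([543.5,54.4]);p=o-20*np.array([np.cos(th),np.sin(th)])
s=robot.state();d=s['tcp_pos'][:2]-p;print(p,d,np.hypot(*d),np.degrees(np.arctan2(d[1],d[0]))%360)
go(483,8,247,115.2)
E
```

```text
[539.95830519  34.71608784] [-57.15770832 -26.7591009 ] 63.111433994866196 205.0872356027486
t 18.85 tcp [482.8   8.  248.2] yaw 115.19 q [ 0.02  0.28 -0.39  0.91 -0.   -0.42] F [ 0.1 -0.8  0.6] T [-0.01  0.01  0.05] op 0.402 g 0.0
shift now [-0.01 -0.    0.05] turn -0.0 shift after turn [-0.01 -0.    0.05]
```

Request:
{"name": "servo_tool", "arguments": {"deltas": [[[0.2,-0.014,0.264,0.04,1],[0.2,-0.014,0.264,0,1],[0.2,-0.014,0.264,0,1],[0.2,-0.014,0.264,0,1],[0.2,-0.014,0.264,0,1],[0.2,-0.014,0.264,0,1],[0.2,-0.014,0.264,0,1],[0.2,-0.014,0.264,0,1],[0.2,-0.014,0.264,0,1],[0.2,-0.014,0.264,0,1],[0.2,-0.014,0.264,0,1],[0.2,0,0,0,0]]]}}

```text
t: 20.05
tcp_pos: [493.0, 76.6, 248.8]
orientation: [1.096, 2.943, 0.0]
contact_force: [-0.4, -0.4, 0.1]
opening: 0.397
gripper_force: 0.0
```

```bash
python3 - <<'E'
from h import *
p=np.array([540,34.7])
s=robot.state();d=s['tcp_pos'][:2]-p;print(np.hypot(*d),np.degrees(np.arctan2(d[1],d[0]))%360)
go(483,8,247,49.2)
E
```

```text
63.00614589094617 138.28066852290414
t 20.05 tcp [493.   76.6 248.8] yaw 49.16 q [ 0.15  0.3  -0.35  0.92 -0.    0.87] F [-0.4 -0.4  0.1] T [0.04 0.07 0.01] op 0.397 g 0.0
shift now [-1.49 -2.34  0.07] turn -0.01 shift after turn [-1.49 -2.34  0.07]
```

```bash
cat > red.py <<'E'
from h import *
p=np.array([540,34.7])
for n in('wrist','scene','top'):
    s=snap(n,n+'_r.png')
    H=cv2.cvtColor(s['img'],cv2.COLOR_RGB2HSV);k=cv2.inRange(H,(0,130,40),(8,255,255))|cv2.inRange(H,(170,130,40),(180,255,255))
    N,_,st,c=cv2.connectedComponentsWithStats(k)
    for j in range(1,N):
        q=ray(s,*c[j],89);d=q[:2]-p
        if np.hypot(*d)<110 and st[j,4]>2: print(n,c[j].round(1),st[j,4],q.round(1),np.hypot(*d).round(1),(np.degrees(np.arctan2(d[1],d[0]))-79.8)%360)
E
python3 red.py
```

```text
wrist [261.6 278.6] 1305 [489.3  70.3  89. ] 61.9 65.08938352103154
```

View pics/wrist_r.png

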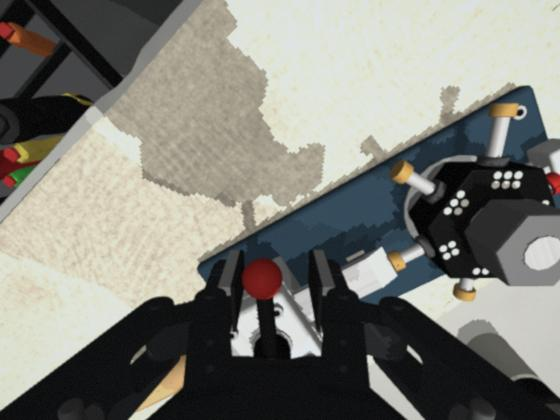

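The ball (262,278) rides against the trailing finger at 65°. The chisel edge (395,262) rests on the four-dot stop. 20° to go.

Request:
{"name": "servo_tool", "arguments": {"deltas": [[[0.2,-0.014,0.264,0,1],[0.2,-0.014,0.264,0,1],[0.2,-0.007,0.132,0,0.5],[0.2,-0.003,0.088,0,0.33],[0.2,0,0.06,0,0.2],[0.2,0,0.04,0,0.1],[0.2,0,0,0,0],[0.2,0,0,0,0]]]}}

```text
t: 21.0
tcp_pos: [508.6, 89.7, 248.3]
orientation: [1.558, 2.728, -0.0]
contact_force: [-0.9, -2.9, 0.9]
opening: 0.401
gripper_force: 1.2
```

```bash
python3 - <<'E'
from h import *
go(483,8,247,30)
E
python3 red.py
```

```text
t 21.0 tcp [508.6  89.7 248.3] yaw 30.53 q [ 0.17  0.33 -0.31  0.93 -0.    1.21] F [-0.9 -2.9  0.9] T [-0.48  0.26  0.04] op 0.401 g 1.2154962122440338
shift now [-2.3  -2.54  0.05] turn 0.09 shift after turn [-2.32 -2.52  0.05]
wrist [260.6 281.2] 1312 [503.4  83.9  89. ] 61.3 46.87794539648536
scene [236.2 198. ] 6 [506.2  80.4  89. ] 56.8 46.64300980755992
```

Request:
{"name": "servo_tool", "arguments": {"deltas": [[[0.2,0,0.04,0,0.1],[0.2,0,0.04,0,0.1],[0.2,0,0.04,0,0.1],[0.2,0,0,0,0]]]}}

```text
t: 21.55
tcp_pos: [509.9, 90.3, 247.9]
orientation: [-1.603, -2.7, 0.008]
contact_force: [-8.2, -9.9, 7.7]
opening: 0.403
gripper_force: 6.0
```

Request:
{"name": "servo_tool", "arguments": {"deltas": [[[0.2,0,0.04,0,0.1],[0.2,0,0.04,0,0.1],[0.2,0,0,0,0]]]}}

```text
t: 21.85
tcp_pos: [510.6, 90.6, 247.7]
orientation: [-1.631, -2.682, 0.013]
contact_force: [-12.2, -15.8, 11.0]
opening: 0.398
gripper_force: 9.2
```

```bash
python3 red.py
```

```text
wrist [259.2 281.5] 1309 [503.5  84.   89. ] 61.4 46.719787563282566
scene [236.2 198. ] 6 [506.2  80.4  89. ] 56.8 46.64300980755992
```

Request:
{"name": "servo_tool", "arguments": {"deltas": [[[0.2,0,-0.2,0,0],[0.2,0,-0.25,0,0],[0.2,0,0,-0.5,0],[0.2,0,0,-1,0],[0.2,0,0,-1,0],[0.2,0,0,-1,0],[0.2,0,0,-1,0],[0.2,0,0,-1,0],[0.2,0,0,0,0]]]}}

```text
t: 22.9
tcp_pos: [503.9, 87.5, 389.0]
orientation: [1.627, 2.682, 0.007]
contact_force: [0.2, -0.0, 0.2]
opening: 0.401
gripper_force: 0.0
```

```bash
python3 red.py; python3 - <<'E'
from h import *
go(483,8,247,30)
E
```

```text
wrist [272.  199.6] 351 [503.7  84.   89. ] 61.2 46.547474541554024
scene [233.8 198.2] 36 [500.8  84.7  89. ] 63.6 48.29421288241333
t 23.05 tcp [503.   87.3 385.2] yaw 27.5 q [ 0.17  0.22 -0.09  1.26  0.    1.26] F [-0.  -0.7 -0.8] T [0.06 0.04 0.02] op 0.397 g 0.0
shift now [-2.44 -2.17  5.53] turn -0.42 shift after turn [-2.35 -2.28  5.53]
```

View pics/wrist_r.png

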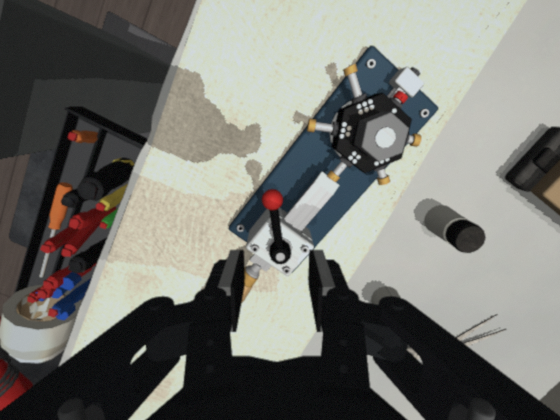

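The lever points at the 45° end stop, its ball at (272,200). It took about 18 N there without moving, and the edge touches the four-dot stop at (335,176). The gripper is clear of everything.

```bash
python3 -c "
from rig import robot
print(robot.sign_off())"
```

```text
the job is handed in; nothing more can be done
None
```

I set the turret to the four-dot stop, slid the chisel up until its edge rested on it, and swung the clamp lever clockwise to its end stop. The job was handed in at about 23 s; no verdict came back. The lever camera reading was 46.5° against a nominal 45°, within calibration error, and the lever held firm under about 18 N.

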